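# Turn the parts carousel until the blue relay is at the front

## Robot

A 6-joint arm with a two-finger parallel gripper is mounted at the origin on a cart in front of the work surface, level with it; the furniture and walls round the work are solid. World frame = base frame: x ahead of the robot, y to its left, z up, the work surface at z = 0. Lengths are in m, angles in degrees, forces in N, time in s.
With the tool pointing down it reaches from about 0.375 to 0.9 m from the base axis. Payload 3.1 kg.
Tool frame: the origin (TCP) lies at the very end of the fingers, on their centre line; the grasp point (between the pads) lies 19 mm behind it; z points along the fingers, y is the line along which they close (so a half turn about z gives the same grasp; the last joint's range is limited). The gripper opens to 87 mm and grips with 3 to 60 N. Pads are 19 mm wide; open, the fingers measure 117 mm over their backs; the gripper's body (75 mm by 190 mm) begins 51 mm behind the grasp point.
Start: joints at [60.59, 30.224, 82.088, -0, 67.689, -10.227], TCP at [0.205, 0.59, 0.223] pointing down, gripper open.
Joint ranges: [-176.69, 176.69], [-43.24, 126.21], [12.49, 139.97], [-82, 262], [0, 151.66], [-163.58, 163.58]. Speed limits (degrees/s): [159.86, 159.86, 180, 180, 180, 180].

## Interface

Orientations are given as a 3x3 rotation matrix whose columns are the frame's x, y, z axes.
In Python, from rig import bot gives the robot as it stands.
- The arm moves only by the tool move_arm, never from a script. Its argument "increments" is a list of rows, each an object with "xyz": the shift along the tool's x, y, z in mm, a list of three; "roll": the turn about the tool's z in rad; "grip": the opening in per cent of the stroke, from 0 (shut) to 100 (fully open). A call has 1 to 5 rows; each row shifts and turns the commanded pose from where the row before left it, along the tool's axes as they then stand; what a row does not reach is not made up. A row lasts 1/12 s, in which the tool goes at most 41.7 mm and 7.16 degrees, less where a joint would pass 70% of its speed; a pose out of reach is approached as far as the arm can. A call is refused whole if a number of a shift passes 41.7 or a number of a turn 0.125, either way. A call with a gripper value outside its range is refused whole. The fingers move at their own pace and stop on an object; the grip force is fixed at half the most. Time passes only in rows, so rows that do not move let the fingers close. It gives the time, the measured TCP pose, the force, the opening and the grip force at its end, in the units of the state.
- bot.read_state(): the state, without advancing time (a new reading comes with each control period).
- bot.capture(name): name is "scene" or "top"; returns (picture, depth): 420x560x3 uint8, red, green, blue; 420x560 float32, m along the optical axis (not along the pixel's ray), 0 where there is no reading.
- bot.camera_model(name): a dict with "intrinsics" (3x3 intrinsics, pixels), "rvec" (rotation vector, rad) and "tvec" (3), from world to camera coordinates, as OpenCV has them. Camera axes: x right, y down, z forward; pixel columns grow to the right and rows downward; lengths in m; the calibration is good to about 2 mm. A picture is of the moment at which its call begins. camera_model takes no time and is no camera call.
- bot.hand_in(): hands the job in; it is judged then, once.
Trained networks look in the newest picture that a camera, given by its name, has taken for a name from the list of things; names that differ only in an ending like _2 or _b are one class to them, and where a whole thing is asked for, a point or a joint stands for the part that bears it (a point fixed in the world has none). Each returns a list of dicts, best first, with "conf" (0 to 1); they miss things now and then, are a little off and sometimes report something else, mostly with a low value. They report only what shows in the picture. A call takes as long as a camera call. They do not tell look-alikes from the thing itself.
- bot.spot_in(label, camera): "at" ([x, y, z] in m, in the coordinates of the camera as it stood for that picture, good to about 4 mm: the middle of the surface that is visible of it).
- bot.trace(label, camera): "mask" (420x560 bool, what is visible of it).
The state is a dict: "time_s": time; "joint_positions": joint angles; "qvel": joint speeds; "tau": joint torques, N m; "position": TCP position; "tcp_rot": TCP orientation; "force": force on the tool from outside, world axes, zero at the start; "moment": the same for the moment, N m; "opening": opening from 0.0 (shut) to 1.0 (fully open); "grasp_force": force on a finger pad.
Only numpy, scipy, OpenCV 4.12 (cv2) and the standard library are available. Lean on these libraries where they do the work, as an engineer would, in place of code of your own. Each camera call takes 0.05 s, during which the arm holds its last target. There are 200 camera calls.

## Task

Spin the round parts tray by gently pushing the orange pegs on its rim with the fingertips until the blue relay stands at the front, in line with the red arrow on the base, then leave the tray at rest there. Do not pinch the tray, and do not touch, lift or topple the parts standing in its cups; leave the things lying round it where they are.

Things in the scene. Friction and masses are not known exactly. Their poses are not given: they have to be found in the camera images.
- plinth: Fixed dark steel plinth, 260 mm across, 18 mm high, under the turning tray. Origin at its centre on the table; z up. Its -x axis is the front: there a white tongue (50 mm wide, 16 mm high, reaching 183 mm from the centre) carries a red arrow pointing inwards.
- front (a point): Point on the plinth's front line, straight in from the red arrow, 70 mm from the centre and 52 mm above the table: where the centre of the blue relay is to be. Fixed to the plinth.
- tray: Blue round turning tray, 252 mm across, deck top 32 mm above the table. Origin on its turning axis at its underside, 22 mm above the table, over the plinth's centre; z up. Turns endlessly about z with light friction (about 0.15 N m: 1 to 2 N at a peg) and stops within a few degrees when no longer pushed; about 1.2 kg. Five black cups (54 mm wide, 18 mm high) on a 70 mm radius, every 72 degrees, first on its -x axis.
- peg (a point): Middle of one of the eight equal upright orange finger pegs on the tray's rim, the one on the tray's own +x axis; 48 mm above the table. Pegs: 15 mm thick, from the deck at 32 mm to tops at 64 mm above the table, on a circle of 115 mm radius, one every 45 degrees.
- relay_blue_center (a point): Centre of the blue cube-like relay, 30 x 30 x 39 mm, standing loose in its cup, 52 mm above the table, with some 3 mm of play in the cup (the first, on the tray's -x axis); it rides round with the tray. Not to be touched.
- relay_black_a: Black relay, 30 x 30 x 39 mm. It stands loose in one of the other four cups (which one varies), its underside on the tray; origin at the centre of its underside, z up. Not to be touched.
- relay_black_b: A second black relay, same as the first. It stands loose in one of the other four cups (which one varies), its underside on the tray; origin at the centre of its underside, z up. Not to be touched.
- bearing_a: Ring-shaped steel wheel bearing lying flat, 42 mm across, 24 mm high. It stands loose in one of the other four cups (which one varies), its underside on the tray; origin at the centre of its underside, z up. Not to be touched.
- bearing_b: A second bearing, same as the first. It stands loose in one of the other four cups (which one varies), its underside on the tray; origin at the centre of its underside, z up. Not to be touched.
- tape_measure: Yellow tape measure lying loose on the table to the right of the plinth, 32 x 74 mm, 58 mm tall; origin at the centre of its underside. Bystander.
- grease_tin: Round grease tin with a grey lid, 69 mm across, 54 mm tall, loose on the table to the right of and behind the plinth; origin at the centre of its underside. Bystander.
- spark_plug: Spark plug lying loose on the table to the right of the front tongue, 79 x 23 mm, 20 mm tall; origin at the centre of its underside. Bystander.
There are look-alikes about, which are no part of the job. What is shaped like the part that bears relay_blue_center but yellow is not meant.

How it is judged (in metres and radians):
At the end, for the whole second after the job is handed in: The centre of the blue relay is within 15 mm (seen from above) of the front point straight in from the red arrow, still in its own cup; the tray is at rest; all five parts stand upright (within 0.35 rad) in the tray; the tape measure, grease tin and spark plug lie within 15 mm of where they were (horizontal distance between relay_blue_center and front below 0.015 m and angular speed of tray below 0.03 rad/s and x of relay_blue_center in the frame of tray below -0.055 m and height (world z) of relay_blue between 0.026 and 0.042 m and angle between each of relay_blue, relay_black_a, bearing_a, relay_black_b, bearing_b's own z axis and vertical below 0.35 rad and height (world z) of relay_black_a between 0.026 and 0.042 m and height (world z) of bearing_a between 0.026 and 0.042 m and height (world z) of relay_black_b between 0.026 and 0.042 m and height (world z) of bearing_b between 0.026 and 0.042 m and distance of each of tape_measure, grease_tin, spark_plug from where it was at the start of the episode below 0.015 m); the robot touches nothing.
It fails at once if a part standing on the tray was touched with more than 1 N by the robot (contact force between any of the arm, the fingers and relay_blue above 1 N or contact force between any of the arm, the fingers and relay_black_a above 1 N or contact force between any of the arm, the fingers and bearing_a above 1 N or contact force between any of the arm, the fingers and relay_black_b above 1 N or contact force between any of the arm, the fingers and bearing_b above 1 N).
It fails at once if a part standing on the tray was lifted or fell over (height (world z) of any of relay_blue, relay_black_a, bearing_a, relay_black_b, bearing_b above 0.052 m or angle between any of relay_blue, relay_black_a, bearing_a, relay_black_b, bearing_b's own z axis and vertical above 0.6 rad).
It fails at once if the tray was pinched or pushed hard (more than 30 N from the fingers) (contact force between the fingers and tray above 30 N).
It fails at once if the tape measure, the grease tin or the spark plug beside the tray was moved by more than 15 mm (distance of any of tape_measure, grease_tin, spark_plug from where it was at the start of the episode above 0.015 m).
It also fails if it takes over 64 s, if anything falls off the work surface, if the arm or the gripper's body presses on something with over 40 N, if the wrist force passes 120 N, or if a joint passes its speed limit or range.

## Working session

There is one attempt and no reset: what is moved stays moved. The work goes in short steps, Python scripts to look and compute and a tool call to move; the robot and the scene stay as the last step left them, time stands still between calls to the robot, and variables do not carry over. Pictures are saved under pics/ and viewed, at most 10 in all, crops included, and the job is handed in when it is done.

Besides the shell and the picture viewer there is one more tool, called after ">>>" by a JSON object that holds its "op" and its "data". move_arm: Moves the arm, as the interface text tells. Its arguments: {"type":"object","properties":{"increments":{"type":"array"}},"required":["increments"]}

```bash
mkdir -p pics; cat > h.py <<'E'
import numpy as np, cv2
from rig import bot
def cam(n):
    m=bot.camera_model(n); R=cv2.Rodrigues(np.array(m["rvec"],float))[0]; return np.array(m["intrinsics"]),R,np.array(m["tvec"],float).ravel()
def c2w(n,p):
    K,R,t=cam(n); return R.T@(np.array(p)-t)
def proj(n,P):
    K,R,t=cam(n); q=K@(R@np.array(P)+t); return (q[:2]/q[2]).round(0)
def cloud(n,d):
    K,R,t=cam(n); v,u=np.mgrid[:d.shape[0],:d.shape[1]]
    p=np.stack([(u-K[0,2])/K[0,0]*d,(v-K[1,2])/K[1,1]*d,d],-1); return (p-t)@R
E
python3 - <<'E'
from h import *
for n in("scene","top"):
    im,d=bot.capture(n); cv2.imwrite(f"pics/{n}0.png",im[:,:,::-1])
    for l in ["plinth","tray","relay_blue_center","relay_black_a","bearing_a","tape_measure","grease_tin","spark_plug"]:
        for r in bot.spot_in(l,n)[:4]:
            w=c2w(n,r["at"]); print(n,l,round(r["conf"],2),w.round(3),proj(n,w))
s=bot.read_state(); print(s["time_s"],s["tcp_rot"],s["position"])
E
```

```text
scene plinth 0.89 [0.375 0.149 0.016] [252. 295.]
scene tray 0.86 [0.489 0.155 0.03 ] [276. 247.]
scene tray 0.41 [0.558 0.128 0.067] [303. 218.]
scene tray 0.25 [0.493 0.091 0.058] [306. 249.]
scene tray 0.18 [ 0.371 -0.01   0.014] [326. 331.]
scene relay_blue_center 0.84 [0.559 0.126 0.068] [304. 217.]
scene relay_blue_center 0.62 [0.739 0.345 0.033] [255. 146.]
scene relay_blue_center 0.59 [0.741 0.179 0.037] [316. 165.]
scene relay_black_a 0.65 [0.543 0.206 0.069] [266. 209.]
scene bearing_a 0.8 [0.495 0.093 0.061] [305. 248.]
scene bearing_a 0.69 [0.473 0.227 0.055] [241. 233.]
scene tape_measure 0.91 [ 0.465 -0.065  0.043] [374. 296.]
scene grease_tin 0.71 [ 0.582 -0.036  0.054] [381. 242.]
scene spark_plug 0.73 [ 0.373 -0.012  0.016] [327. 331.]
top plinth 0.82 [0.357 0.163 0.016] [285. 305.]
top tray 0.76 [0.498 0.164 0.031] [283. 240.]
top relay_blue_center 0.75 [0.742 0.181 0.038] [274. 131.]
top relay_blue_center 0.62 [0.558 0.136 0.065] [296. 210.]
top relay_blue_center 0.54 [0.739 0.343 0.04 ] [200. 133.]
top relay_blue_center 0.42 [ 0.476 -0.059  0.053] [388. 247.]
top relay_black_a 0.74 [0.55  0.209 0.068] [261. 214.]
top bearing_a 0.71 [0.496 0.092 0.052] [317. 240.]
top bearing_a 0.65 [0.471 0.224 0.054] [256. 253.]
top tape_measure 0.65 [ 0.477 -0.054  0.053] [386. 247.]
top grease_tin 0.77 [ 0.598 -0.032  0.054] [373. 191.]
top spark_plug 0.49 [ 0.38  -0.009  0.018] [364. 292.]
0.9 [[-9.44465090e-01  3.28611766e-01 -1.73781324e-05]
 [ 3.28611764e-01  9.44465088e-01  7.31334850e-05]
 [ 4.04455630e-05  6.33613647e-05 -9.99999997e-01]] [0.20531929 0.5902986  0.22258388]
```

View pics/top0.png

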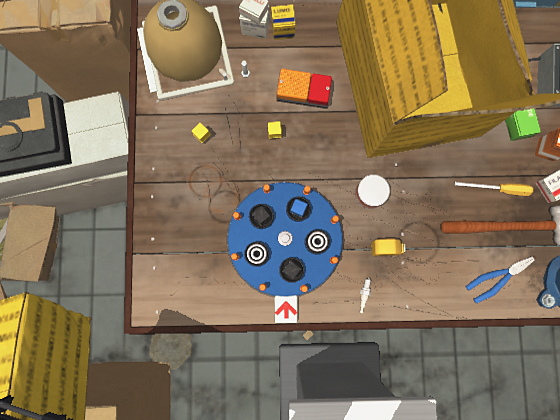

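View pics/scene0.png

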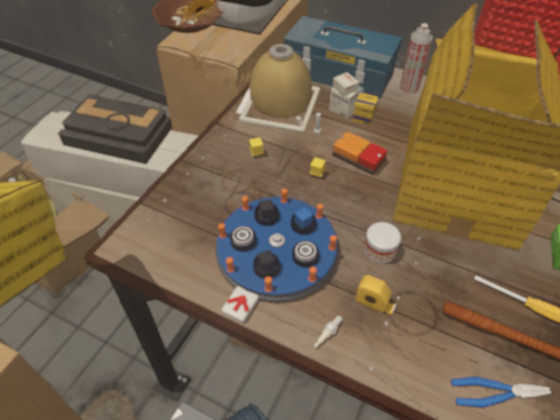

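The top picture shows the blue relay on the tray at (299,209). Its look-alikes are the yellow cubes at (201,132) and (275,130), off the tray. The red arrow is at (286,310), the tape at (388,247), the tin at (373,191) and the plug at (364,294). I choose the one at (299,209).

```bash
cat >> h.py <<'E'
from scipy.optimize import least_squares
def look(verbose=True):
    im,d=bot.capture("top"); P=cloud("top",d); hsv=cv2.cvtColor(im,cv2.COLOR_RGB2HSV)
    C=np.array([.495,.16])
    near=np.hypot(P[...,0]-C[0],P[...,1]-C[1])<.15
    def blobs(m,amin=6):
        n,l,s,c=cv2.connectedComponentsWithStats(m.astype(np.uint8)); 
        return [np.median(P[l==i],axis=0) for i in range(1,n) if s[i,4]>=amin]
    org=(hsv[...,0]<16)&(hsv[...,1]>150)&(hsv[...,2]>100)&near&(P[...,2]>.055)&(P[...,2]<.075)
    pegs=np.array(blobs(org,4))
    if len(pegs)>2:
        f=lambda q:np.hypot(pegs[:,0]-q[0],pegs[:,1]-q[1])-.115
        r=least_squares(f,C,loss='soft_l1',f_scale=.004)
        C2=r.x
    else: C2=C
    bl=(hsv[...,0]>95)&(hsv[...,0]<130)&(hsv[...,1]>100)&near&(P[...,2]>.064)&(P[...,2]<.085)
    b=blobs(bl,20)
    return im,pegs,C2,b,P,hsv
E
python3 - <<'E'
from h import *
im,pegs,C,b,P,hsv=look()
a=lambda p:np.degrees(np.arctan2(p[1]-C[1],p[0]-C[0])).round(1)
print(C.round(4))
for p in pegs: print(p.round(3),a(p),np.hypot(*(p[:2]-C)).round(3))
print([ (x.round(3),a(x)) for x in b])
red=((hsv[...,0]<6)|(hsv[...,0]>174))&(hsv[...,1]>120)&(abs(P[...,0]-.34)<.05)&(abs(P[...,1]-.16)<.06)
q=P[red]; print("arrow",red.sum(),q.mean(0).round(4))
im2=im[170:330,200:420]
cv2.imwrite("pics/crop.png",cv2.resize(im2,None,fx=3,fy=3)[:,:,::-1])
# tongue edges: white
w=(hsv[...,1]<110)&(hsv[...,2]>150)&(P[...,0]>.31)&(P[...,0]<.362)&(abs(P[...,1]-.16)<.05)&(P[...,2]>.01)&(P[...,2]<.022)
w|=red
r=cv2.minAreaRect(P[w][:,:2].astype(np.float32)*1000); print("tongue",w.sum(),r)
m=bot.trace("plinth","top")[0]["mask"];print(m.sum())
E
```

```text
[0.5012 0.1613]
[0.608 0.199 0.062] 19.4 0.113
[0.604 0.111 0.062] -26.1 0.114
[0.551 0.264 0.062] 64.2 0.114
[0.538 0.053 0.062] -71.1 0.114
[0.464 0.265 0.061] 109.9 0.11
[0.464 0.275 0.062] 108.1 0.119
[0.451 0.058 0.062] -115.9 0.114
[0.402 0.207 0.06 ] 155.4 0.109
[0.396 0.215 0.061] 152.9 0.118
[0.394 0.123 0.062] -160.3 0.113
[(array([0.564, 0.131, 0.07 ]), np.float64(-25.3))]
arrow 156 [0.3472 0.1621 0.0165]
tongue 456 ((339.7478332519531, 167.07608032226562), (75.88604736328125, 99.55536651611328), 13.427047729492188)
623
```

View pics/crop.png

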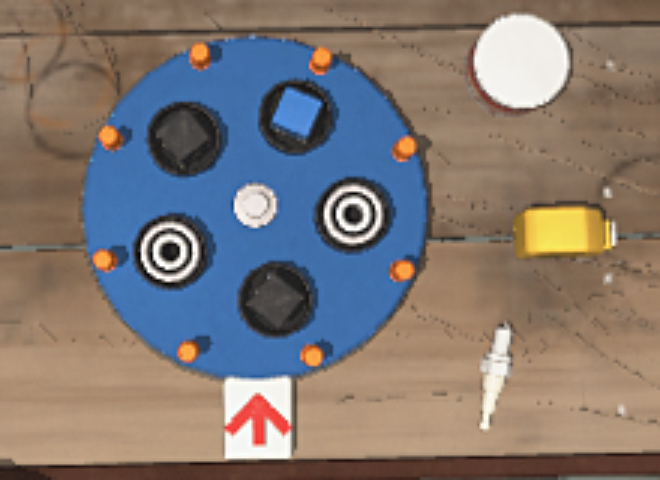

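The crop confirms it: the blue relay is at about −25°, in line with the peg at −26°, and the front is at 180°. I'll turn the tray clockwise by 154°. The closed fingers will push from the clear left side, starting behind the peg at 154°.

>>> {"op": "move_arm", "data": {"increments": [{"xyz": [-15,-16,0],"roll": 0,"grip": 0},{"xyz": [-25,-27,0],"roll": 0,"grip": 0},{"xyz": [-25,-27,0],"roll": 0,"grip": 0},{"xyz": [-25,-27,0],"roll": 0,"grip": 0},{"xyz": [-25,-27,0],"roll": 0,"grip": 0}]}}

```text
time_s: 1.42
position: [0.2735, 0.434, 0.2226]
tcp_rot: [[-0.945, 0.328, 0.0], [0.328, 0.945, 0.0], [-0.0, 0.0, -1.0]]
force: [0.2, 0.0, -0.5]
opening: 0.708
grasp_force: 0.0
```

>>> {"op": "move_arm", "data": {"increments": [{"xyz": [-25,-27,0],"roll": 0,"grip": 0},{"xyz": [-25,-27,0],"roll": 0,"grip": 0},{"xyz": [-25,-27,0],"roll": 0,"grip": 0},{"xyz": [-25,-27,0],"roll": 0,"grip": 0},{"xyz": [-25,-27,0],"roll": 0,"grip": 0}]}}

```text
time_s: 1.83
position: [0.3474, 0.2653, 0.2229]
tcp_rot: [[-0.945, 0.328, 0.001], [0.328, 0.945, 0.0], [-0.001, 0.001, -1.0]]
force: [1.1, 0.2, 0.3]
opening: 0.325
grasp_force: 0.0
```

>>> {"op": "move_arm", "data": {"increments": [{"xyz": [-25,-27,0],"roll": 0,"grip": 0},{"xyz": [-25,-27,0],"roll": 0,"grip": 0},{"xyz": [0,0,20],"roll": -0.1,"grip": 0},{"xyz": [0,0,20],"roll": -0.095,"grip": 0},{"xyz": [0,0,0],"roll": 0,"grip": 0}]}}

```text
time_s: 2.25
position: [0.3749, 0.1979, 0.1805]
tcp_rot: [[-0.99, 0.14, -0.006], [0.14, 0.99, -0.001], [0.005, -0.002, -1.0]]
force: [-0.4, 0.5, 0.9]
opening: 0.02
grasp_force: 0.0
```

>>> {"op": "move_arm", "data": {"increments": [{"xyz": [-13,-19.5,0],"roll": 0,"grip": 0},{"xyz": [0,0,30],"roll": 0,"grip": 0},{"xyz": [0,0,30],"roll": 0,"grip": 0},{"xyz": [0,0,30],"roll": 0,"grip": 0},{"xyz": [0,0,0],"roll": 0,"grip": 0}]}}

```text
time_s: 2.67
position: [0.3839, 0.178, 0.0893]
tcp_rot: [[-0.99, 0.141, -0.009], [0.141, 0.99, -0.002], [0.009, -0.003, -1.0]]
force: [-0.2, 0.0, -0.4]
opening: 0.006
grasp_force: 0.0
```

```bash
python3 - <<'E'
from h import *
bot.capture("top");im,d=bot.capture("scene"); s=bot.read_state(); print(s["position"],s["time_s"])
u,v=proj("scene",[.44,.16,.05]).astype(int)
print(u,v,proj("scene",s["position"]))
cv2.imwrite("pics/s1.png",cv2.resize(im[v-90:v+90,u-100:u+100],None,fx=3,fy=3,interpolation=cv2.INTER_CUBIC)[:,:,::-1])
E
```

```text
[0.38614673 0.17858256 0.09259175] 2.7667
262 258 [239. 262.]
```

View pics/s1.png

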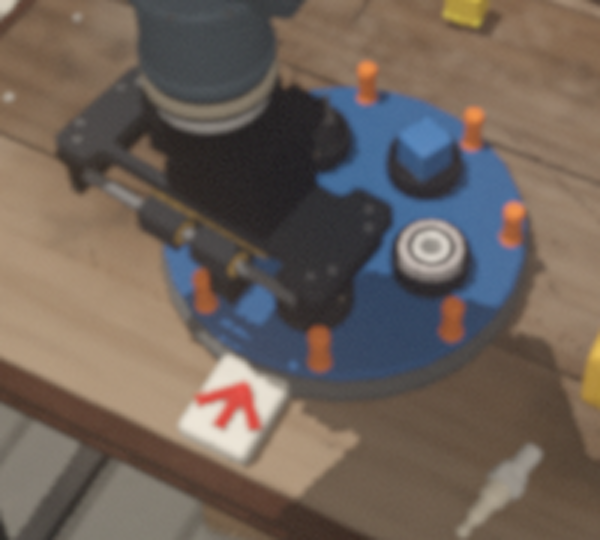

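The fingertip, at about (235,280) in the crop, hangs between the two front pegs at (205,290) and (320,345). Next it goes down and starts the push.

>>> {"op": "move_arm", "data": {"increments": [{"xyz": [0,0,16],"roll": 0,"grip": 0},{"xyz": [0,0,16],"roll": 0,"grip": 0},{"xyz": [0,0,15],"roll": 0,"grip": 0},{"xyz": [0,0,0],"roll": 0,"grip": 0},{"xyz": [0,0,0],"roll": 0,"grip": 0}]}}

```text
time_s: 3.18
position: [0.3875, 0.1787, 0.047]
tcp_rot: [[-0.99, 0.139, 0.002], [0.139, 0.99, 0.0], [-0.002, 0.001, -1.0]]
force: [-0.1, -0.1, 1.0]
opening: 0.001
grasp_force: 0.0
```

>>> {"op": "move_arm", "data": {"increments": [{"xyz": [-0.1,3.5,0],"roll": 0.03,"grip": 0},{"xyz": [-0.1,3.5,0],"roll": 0.03,"grip": 0},{"xyz": [-0.1,3.5,0],"roll": 0.03,"grip": 0},{"xyz": [-0.1,3.5,0],"roll": 0.03,"grip": 0},{"xyz": [-0.1,3.5,0],"roll": 0.03,"grip": 0}]}}

```text
time_s: 3.6
position: [0.3918, 0.196, 0.0477]
tcp_rot: [[-0.958, 0.287, 0.004], [0.287, 0.958, 0.001], [-0.004, 0.002, -1.0]]
force: [-0.1, 0.0, -0.6]
opening: 0.004
grasp_force: 0.0
```

>>> {"op": "move_arm", "data": {"increments": [{"xyz": [1,3.5,0],"roll": 0.03,"grip": 0},{"xyz": [1,3.5,0],"roll": 0.03,"grip": 0},{"xyz": [1,3.5,0],"roll": 0.03,"grip": 0},{"xyz": [-0.1,4.7,0],"roll": 0.04,"grip": 0},{"xyz": [-0.1,4.7,0],"roll": 0.04,"grip": 0}]}}

```text
time_s: 4.02
position: [0.3958, 0.2151, 0.0478]
tcp_rot: [[-0.895, 0.445, 0.003], [0.445, 0.895, 0.0], [-0.003, 0.002, -1.0]]
force: [0.8, -2.7, -0.1]
opening: 0.003
grasp_force: 0.9
```

```bash
python3 - <<'E'
from h import *
im,pegs,C,b,P,hsv=look(); C=np.array([.501,.161])
s=bot.read_state(); print(s["position"],s["force"])
print([np.degrees(np.arctan2(p[1]-C[1],p[0]-C[0])).round(1) for p in list(pegs)+b])
E
```

```text
[0.39670871 0.21591034 0.04781544] [ 0.64827663  0.66566842 -0.43757096]
[np.float64(9.6), np.float64(-32.4), np.float64(-35.7), np.float64(55.9), np.float64(56.5), np.float64(-80.9), np.float64(101.0), np.float64(-124.5), np.float64(-167.7), np.float64(-34.7)]
```

Contact is made and the tray turns gently. I'll continue along the arc.

>>> {"op": "move_arm", "data": {"increments": [{"xyz": [-0.1,5,0],"roll": 0.04,"grip": 0},{"xyz": [-0.2,7,0],"roll": 0.06,"grip": 0},{"xyz": [-0.3,8.2,0],"roll": 0.07,"grip": 0},{"xyz": [-0.3,8.2,0],"roll": 0.07,"grip": 0},{"xyz": [-0.3,8.2,0],"roll": 0.07,"grip": 0}]}}

```text
time_s: 4.48
position: [0.416, 0.2447, 0.0474]
tcp_rot: [[-0.716, 0.698, 0.001], [0.698, 0.716, -0.0], [-0.001, 0.001, -1.0]]
force: [0.0, -1.8, 1.1]
opening: 0.007
grasp_force: 1.0
```

>>> {"op": "move_arm", "data": {"increments": [{"xyz": [-0.3,8.2,0],"roll": 0.07,"grip": 0},{"xyz": [-0.3,8.2,0],"roll": 0.07,"grip": 0},{"xyz": [-0.3,8.2,0],"roll": 0.07,"grip": 0},{"xyz": [-0.3,8.2,0],"roll": 0.07,"grip": 0},{"xyz": [-0.3,8.2,0],"roll": 0.07,"grip": 0}]}}

```text
time_s: 4.9
position: [0.4485, 0.2687, 0.0474]
tcp_rot: [[-0.434, 0.901, -0.0], [0.901, 0.434, -0.0], [0.0, -0.0, -1.0]]
force: [-2.4, -0.9, 0.5]
opening: 0.006
grasp_force: 0.9
```

>>> {"op": "move_arm", "data": {"increments": [{"xyz": [-0.6,8.2,0],"roll": 0.07,"grip": 0},{"xyz": [-0.6,8.2,0],"roll": 0.07,"grip": 0},{"xyz": [-0.6,8.2,0],"roll": 0.07,"grip": 0},{"xyz": [-0.6,8.2,0],"roll": 0.07,"grip": 0},{"xyz": [-0.6,8.2,0],"roll": 0.07,"grip": 0}]}}

```text
time_s: 5.32
position: [0.4881, 0.2786, 0.0475]
tcp_rot: [[-0.098, 0.995, -0.001], [0.995, 0.098, 0.001], [0.001, -0.0, -1.0]]
force: [-1.9, 1.0, 0.3]
opening: 0.006
grasp_force: 0.9
```

>>> {"op": "move_arm", "data": {"increments": [{"xyz": [-0.3,8.2,0],"roll": 0.07,"grip": 0},{"xyz": [-0.3,8.2,0],"roll": 0.07,"grip": 0},{"xyz": [-0.3,8.2,0],"roll": 0.07,"grip": 0},{"xyz": [-0.3,8.2,0],"roll": 0.07,"grip": 0},{"xyz": [-0.3,8.2,0],"roll": 0.07,"grip": 0}]}}

```text
time_s: 5.73
position: [0.5292, 0.2758, 0.0476]
tcp_rot: [[0.249, 0.968, 0.0], [0.968, -0.249, 0.001], [0.001, -0.0, -1.0]]
force: [-1.5, 2.3, -0.7]
opening: 0.006
grasp_force: 0.9
```

>>> {"op": "move_arm", "data": {"increments": [{"xyz": [-0.3,8.2,0],"roll": 0.07,"grip": 0},{"xyz": [-0.3,8.2,0],"roll": 0.07,"grip": 0},{"xyz": [-0.3,8.2,0],"roll": 0.07,"grip": 0},{"xyz": [-0.3,8.2,0],"roll": 0.07,"grip": 0},{"xyz": [-0.3,8.2,0],"roll": 0.07,"grip": 0}]}}

```text
time_s: 6.15
position: [0.5669, 0.259, 0.0478]
tcp_rot: [[0.566, 0.824, 0.001], [0.824, -0.566, 0.002], [0.002, 0.0, -1.0]]
force: [-0.2, 2.0, -0.9]
opening: 0.004
grasp_force: 0.9
```

>>> {"op": "move_arm", "data": {"increments": [{"xyz": [-0.3,8.2,0],"roll": 0.07,"grip": 0},{"xyz": [-0.3,8.2,0],"roll": 0.07,"grip": 0},{"xyz": [-0.3,8.2,0],"roll": 0.07,"grip": 0},{"xyz": [-0.2,6,0],"roll": 0.05,"grip": 0},{"xyz": [-0.1,3.5,0],"roll": 0.03,"grip": 0}]}}

```text
time_s: 6.57
position: [0.5926, 0.2353, 0.0479]
tcp_rot: [[0.778, 0.629, 0.003], [0.629, -0.778, 0.001], [0.003, 0.001, -1.0]]
force: [-0.2, 2.0, -0.0]
opening: 0.008
grasp_force: 0.8
```

```bash
python3 - <<'E'
from h import *
im,pegs,C,b,P,hsv=look(); C=np.array([.501,.161])
s=bot.read_state(); p=s["position"]-np.array([*C,0]); print(s["position"],s["force"],np.degrees(np.arctan2(p[1],p[0])),np.hypot(p[0],p[1]))
print([np.degrees(np.arctan2(p[1]-C[1],p[0]-C[0])).round(1) for p in list(pegs)+b])
E
```

```text
[0.59303487 0.23484096 0.04794393] [-0.05568024 -0.15746259  0.3009671 ] 38.740595482911196 0.11799536028626624
[np.float64(-13.4), np.float64(-58.0), np.float64(-103.7)]
```

>>> {"op": "move_arm", "data": {"increments": [{"xyz": [-0.2,6,0],"roll": 0.05,"grip": 0},{"xyz": [-0.3,8.2,0],"roll": 0.07,"grip": 0},{"xyz": [-0.3,8.2,0],"roll": 0.07,"grip": 0},{"xyz": [-0.3,8.2,0],"roll": 0.07,"grip": 0},{"xyz": [-0.2,7,0],"roll": 0.06,"grip": 0}]}}

```text
time_s: 7.03
position: [0.6109, 0.2031, 0.0477]
tcp_rot: [[0.936, 0.352, 0.003], [0.352, -0.936, 0.001], [0.003, -0.0, -1.0]]
force: [0.3, 2.0, 0.6]
opening: 0.009
grasp_force: 0.9
```

>>> {"op": "move_arm", "data": {"increments": [{"xyz": [-0.2,7,0],"roll": 0.06,"grip": 0},{"xyz": [-0.2,6,0],"roll": 0.05,"grip": 0},{"xyz": [-0.1,4.7,0],"roll": 0.04,"grip": 0},{"xyz": [-0.1,3.5,0],"roll": 0.03,"grip": 0},{"xyz": [0,2.3,0],"roll": 0.02,"grip": 0}]}}

```text
time_s: 7.45
position: [0.6168, 0.18, 0.0472]
tcp_rot: [[0.987, 0.16, 0.002], [0.16, -0.987, 0.001], [0.002, -0.0, -1.0]]
force: [-0.5, 1.3, 0.5]
opening: 0.006
grasp_force: 0.7
```

```bash
python3 - <<'E'
from h import *
im,pegs,C,b,P,hsv=look(); C=np.array([.501,.161])
s=bot.read_state(); p=s["position"]-np.array([*C,0]); print(s["position"],s["force"],np.degrees(np.arctan2(p[1],p[0])),np.hypot(p[0],p[1]))
print([np.degrees(np.arctan2(p[1]-C[1],p[0]-C[0])).round(1) for p in list(pegs)+b],b)
E
```

```text
[0.61672815 0.1795325  0.04689536] [ 0.39740611 -0.5294975  -0.37414845] 9.097998122177176 0.11720263846259983
[np.float64(92.7)] []
```

>>> {"op": "move_arm", "data": {"increments": [{"xyz": [0,2.5,0],"roll": 0,"grip": 0},{"xyz": [0,0,0],"roll": 0,"grip": 0},{"xyz": [0,-6,0],"roll": 0,"grip": 0},{"xyz": [0,-6,0],"roll": 0,"grip": 0},{"xyz": [0,0,0],"roll": 0,"grip": 0}]}}

```text
time_s: 7.92
position: [0.6139, 0.1905, 0.0453]
tcp_rot: [[0.987, 0.163, -0.001], [0.163, -0.987, 0.0], [-0.001, -0.0, -1.0]]
force: [-0.1, 0.8, 0.2]
opening: 0.004
grasp_force: 0.0
```

>>> {"op": "move_arm", "data": {"increments": [{"xyz": [0,0,-15],"roll": 0,"grip": 0},{"xyz": [0,0,-30],"roll": 0,"grip": 0},{"xyz": [0,0,-40],"roll": 0,"grip": 0},{"xyz": [0,0,-40],"roll": 0,"grip": 0},{"xyz": [0,-30,-20],"roll": 0,"grip": 0}]}}

```text
time_s: 8.33
position: [0.6134, 0.2154, 0.1955]
tcp_rot: [[0.988, 0.157, 0.008], [0.157, -0.988, -0.002], [0.008, 0.003, -1.0]]
force: [1.0, 0.5, 0.5]
opening: 0.004
grasp_force: 0.0
```

>>> {"op": "move_arm", "data": {"increments": [{"xyz": [0,-40,0],"roll": 0,"grip": 0},{"xyz": [0,-40,0],"roll": 0,"grip": 0},{"xyz": [0,-40,0],"roll": 0,"grip": 0},{"xyz": [0,-40,0],"roll": 0,"grip": 0},{"xyz": [0,-40,0],"roll": 0,"grip": 0}]}}

```text
time_s: 8.75
position: [0.5765, 0.4181, 0.1905]
tcp_rot: [[0.987, 0.162, -0.0], [0.162, -0.987, -0.001], [-0.001, 0.0, -1.0]]
force: [1.1, -0.3, -0.1]
opening: 0.003
grasp_force: 0.0
```

>>> {"op": "move_arm", "data": {"increments": [{"xyz": [0,-30,0],"roll": 0,"grip": 0},{"xyz": [0,-15,0],"roll": 0,"grip": 0},{"xyz": [0,0,0],"roll": 0,"grip": 0},{"xyz": [0,0,0],"roll": 0,"grip": 0},{"xyz": [0,0,0],"roll": 0,"grip": 0}]}}

```text
time_s: 9.17
position: [0.5706, 0.4588, 0.1902]
tcp_rot: [[0.987, 0.16, -0.001], [0.16, -0.987, -0.002], [-0.001, 0.002, -1.0]]
force: [-0.4, 0.3, -0.3]
opening: 0.007
grasp_force: 0.0
```

```bash
python3 - <<'E'
from h import *
im,pegs,C,b,P,hsv=look(); print(C); C=np.array([.501,.161])
s=bot.read_state(); print(s["position"],s["force"],s["time_s"])
print([np.degrees(np.arctan2(p[1]-C[1],p[0]-C[0])).round(1) for p in list(pegs)+b],b)
cv2.imwrite("pics/top2.png",im[:,:,::-1])
E
```

```text
[0.50079458 0.16172217]
[0.57086514 0.45847669 0.19029509] [-0.30658201  0.10425448 -0.72961571] 9.2167
[np.float64(0.7), np.float64(-44.8), np.float64(44.8), np.float64(89.5), np.float64(-91.9), np.float64(-135.1), np.float64(134.8), np.float64(-180.0), np.float64(179.2)] [array([0.43137326, 0.16200186, 0.0703489 ])]
```

View pics/top2.png

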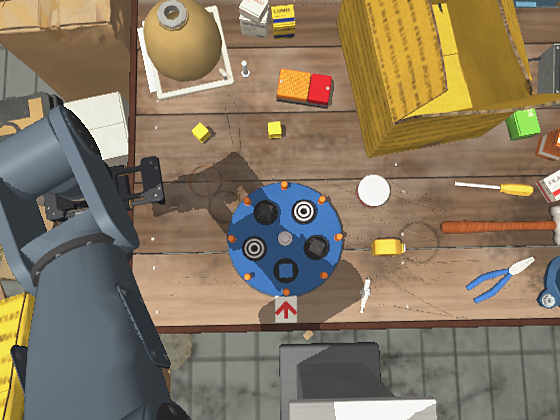

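The blue relay is at (286,269), straight in from the arrow at (286,310). The tray is at rest, all five parts stand in their cups, and the tape, tin and plug haven't moved.

```bash
python3 -c "
from rig import bot
print(bot.hand_in())"
```

```text
the job is handed in; nothing more can be done
None
```

The job is handed in: the blue relay stands in line with the red arrow, within about 1° in the last picture, with the tray at rest and the arm clear; the hand-in returned no verdict.

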